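Shim the rocking corner of the jig plate

TASK

One corner of the metal jig plate rocks: press down on the plate's corners in turn until you find the one that gives way, then press the tab of that corner's shim down flat so that the plate is carried there and sits level. Leave the other three shims standing, do not lift the plate, do not knock over or shift the things around it, and finish clear of everything.

Things in the scene. Friction and masses are not known exactly. Their poses are not given: they have to be found in the camera images.
- base: grey base, 130 (x) x 250 (y) x 8 mm, fixed to the bench; origin at the centre of its underside, on the bench; x points away from the robot, y to the left. Four dark lugs, 41 mm high, stand round the plate. Four feet, alike to look at, carry the plate near its corners; one (any of them) is loose.
- plate: bare metal jig plate, 90 (x) x 130 (y) x 12 mm, 0.7 kg, lying loose on the four feet (32 mm in x and 52 mm in y from its centre); origin at the centre of its underside, 30 mm above the bench; z up. A dark ring, 48 mm across and 6 mm high, sits in its middle. It tips back level when a rocking corner is let go.
- corner_near_left (a point): place to press on the top face of the plate at its near left corner, straight above a foot, 13 mm in from both edges; 42 mm above the bench; moves with the plate. Three corners are firm (give under 1 mm). The one over the loose foot gives at 2 to 5 N and goes down 5 mm to a hard stop; let go, it comes back up level, though its foot stays down.
- corner_near_right (a point): place to press on the top face of the plate at its near right corner, straight above a foot, 13 mm in from both edges; 42 mm above the bench; moves with the plate. Three corners are firm (give under 1 mm). The one over the loose foot gives at 2 to 5 N and goes down 5 mm to a hard stop; let go, it comes back up level, though its foot stays down.
- corner_far_left (a point): place to press on the top face of the plate at its far left corner, straight above a foot, 13 mm in from both edges; 42 mm above the bench; moves with the plate. Three corners are firm (give under 1 mm). The one over the loose foot gives at 2 to 5 N and goes down 5 mm to a hard stop; let go, it comes back up level, though its foot stays down.
- corner_far_right (a point): place to press on the top face of the plate at its far right corner, straight above a foot, 13 mm in from both edges; 42 mm above the bench; moves with the plate. Three corners are firm (give under 1 mm). The one over the loose foot gives at 2 to 5 N and goes down 5 mm to a hard stop; let go, it comes back up level, though its foot stays down.
- shim_near_left (a joint): see-saw shim of the near left corner, steel leaf 28 mm wide: 0 = its tab stands up (start), 0.5 rad = pressed flat (hard stop). It pivots 68 mm to the left of the base's centre, 20 mm above the bench, about the base's x axis; as the tab goes down its fork rises under the plate and carries the corner. It takes 4 to 8 N at the tab point and stays where it is left.
- tab_near_left (a point): point to press on the upper face of the tab of the near left shim, 10 mm in from the tab's free end, 32 mm out from its pivot and about 29 mm outside the plate's left edge; about 37 mm above the bench while up, 21.5 mm when flat. It moves with the shim.
- shim_near_right (a joint): see-saw shim of the near right corner, steel leaf 28 mm wide: 0 = its tab stands up (start), 0.5 rad = pressed flat (hard stop). It pivots 68 mm to the right of the base's centre, 20 mm above the bench, about the base's x axis; as the tab goes down its fork rises under the plate and carries the corner. It takes 4 to 8 N at the tab point and stays where it is left.
- tab_near_right (a point): point to press on the upper face of the tab of the near right shim, 10 mm in from the tab's free end, 32 mm out from its pivot and about 29 mm outside the plate's right edge; about 37 mm above the bench while up, 21.5 mm when flat. It moves with the shim.
- shim_far_left (a joint): see-saw shim of the far left corner, steel leaf 28 mm wide: 0 = its tab stands up (start), 0.5 rad = pressed flat (hard stop). It pivots 68 mm to the left of the base's centre, 20 mm above the bench, about the base's x axis; as the tab goes down its fork rises under the plate and carries the corner. It takes 4 to 8 N at the tab point and stays where it is left.
- tab_far_left (a point): point to press on the upper face of the tab of the far left shim, 10 mm in from the tab's free end, 32 mm out from its pivot and about 29 mm outside the plate's left edge; about 37 mm above the bench while up, 21.5 mm when flat. It moves with the shim.
- shim_far_right (a joint): see-saw shim of the far right corner, steel leaf 28 mm wide: 0 = its tab stands up (start), 0.5 rad = pressed flat (hard stop). It pivots 68 mm to the right of the base's centre, 20 mm above the bench, about the base's x axis; as the tab goes down its fork rises under the plate and carries the corner. It takes 4 to 8 N at the tab point and stays where it is left.
- tab_far_right (a point): point to press on the upper face of the tab of the far right shim, 10 mm in from the tab's free end, 32 mm out from its pivot and about 29 mm outside the plate's right edge; about 37 mm above the bench while up, 21.5 mm when flat. It moves with the shim.
- foot_top_a (a point): top of one of the four round feet, 12 mm across, hidden under a corner of the plate (which corner differs each time), 30 mm above the bench; 25 mm if it is the loose one and has been pressed down.
- foot_top_b (a point): top of one of the four round feet, 12 mm across, hidden under a corner of the plate (which corner differs each time), 30 mm above the bench; 25 mm if it is the loose one and has been pressed down.
- foot_top_c (a point): top of one of the four round feet, 12 mm across, hidden under a corner of the plate (which corner differs each time), 30 mm above the bench; 25 mm if it is the loose one and has been pressed down.
- foot_top_d (a point): top of one of the four round feet, 12 mm across, hidden under a corner of the plate (which corner differs each time), 30 mm above the bench; 25 mm if it is the loose one and has been pressed down.
- vial_black_cap: small glass vial with a black cap, 22 mm across, 48 mm tall, stands loose near the base as a bystander; origin at the centre of its underside
- vial_red_cap: small glass vial with a red cap, 22 mm across, 48 mm tall, stands loose near the base as a bystander; origin at the centre of its underside
- printed_nut: pale 3D-printed nut-shaped part, 30x34x11 mm, stands loose near the base as a bystander; origin at the centre of its underside
- brown_jar: brown jar with a black lid, 52 mm across, 82 mm tall, stands loose near the base as a bystander; origin at the centre of its underside
Things that resemble listed ones, but are neither listed nor needed, are in the scene too. Several things have the shape of the plate; the one meant has the colours described above.

How it is judged:
On the way:
1. the rocking corner has been pressed so that its foot went down more than 3.5 mm (height (world z) of any of foot_top_a, foot_top_b, foot_top_c, foot_top_d below 0.0265 m), for 0.2 s.
At the end, for the whole second after the job is handed in: The shim of the rocking corner (the one whose foot went down) is flat (over 0.40 of its 0.50 rad), the other three stand (under 0.15 rad), and the plate lies level to 0.02 rad, at rest on its base (((value of joint shim_near_left above 0.4 rad and ((height (world z) of foot_top_a below 0.0265 m and horizontal distance between foot_top_a and corner_near_left below 0.03 m) or (height (world z) of foot_top_b below 0.0265 m and horizontal distance between foot_top_b and corner_near_left below 0.03 m) or (height (world z) of foot_top_c below 0.0265 m and horizontal distance between foot_top_c and corner_near_left below 0.03 m) or (height (world z) of foot_top_d below 0.0265 m and horizontal distance between foot_top_d and corner_near_left below 0.03 m)) and value of joint each of shim_near_right, shim_far_left, shim_far_right below 0.15 rad) or (value of joint shim_near_right above 0.4 rad and ((height (world z) of foot_top_a below 0.0265 m and horizontal distance between foot_top_a and corner_near_right below 0.03 m) or (height (world z) of foot_top_b below 0.0265 m and horizontal distance between foot_top_b and corner_near_right below 0.03 m) or (height (world z) of foot_top_c below 0.0265 m and horizontal distance between foot_top_c and corner_near_right below 0.03 m) or (height (world z) of foot_top_d below 0.0265 m and horizontal distance between foot_top_d and corner_near_right below 0.03 m)) and value of joint each of shim_near_left, shim_far_left, shim_far_right below 0.15 rad) or (value of joint shim_far_left above 0.4 rad and ((height (world z) of foot_top_a below 0.0265 m and horizontal distance between foot_top_a and corner_far_left below 0.03 m) or (height (world z) of foot_top_b below 0.0265 m and horizontal distance between foot_top_b and corner_far_left below 0.03 m) or (height (world z) of foot_top_c below 0.0265 m and horizontal distance between foot_top_c and corner_far_left below 0.03 m) or (height (world z) of foot_top_d below 0.0265 m and horizontal distance between foot_top_d and corner_far_left below 0.03 m)) and value of joint each of shim_near_left, shim_near_right, shim_far_right below 0.15 rad) or (value of joint shim_far_right above 0.4 rad and ((height (world z) of foot_top_a below 0.0265 m and horizontal distance between foot_top_a and corner_far_right below 0.03 m) or (height (world z) of foot_top_b below 0.0265 m and horizontal distance between foot_top_b and corner_far_right below 0.03 m) or (height (world z) of foot_top_c below 0.0265 m and horizontal distance between foot_top_c and corner_far_right below 0.03 m) or (height (world z) of foot_top_d below 0.0265 m and horizontal distance between foot_top_d and corner_far_right below 0.03 m)) and value of joint each of shim_near_left, shim_near_right, shim_far_left below 0.15 rad)) and angle between plate's own z axis and vertical below 0.02 rad and linear speed of plate below 0.01 m/s and z of plate in the frame of base below 0.034 m); the robot touches nothing.
It fails at once if the shim of a corner that has not been pressed and found to rock is pressed ((value of joint shim_near_left above 0.2 rad and not ((height (world z) of foot_top_a below 0.0265 m and horizontal distance between foot_top_a and corner_near_left below 0.03 m) or (height (world z) of foot_top_b below 0.0265 m and horizontal distance between foot_top_b and corner_near_left below 0.03 m) or (height (world z) of foot_top_c below 0.0265 m and horizontal distance between foot_top_c and corner_near_left below 0.03 m) or (height (world z) of foot_top_d below 0.0265 m and horizontal distance between foot_top_d and corner_near_left below 0.03 m))) or (value of joint shim_near_right above 0.2 rad and not ((height (world z) of foot_top_a below 0.0265 m and horizontal distance between foot_top_a and corner_near_right below 0.03 m) or (height (world z) of foot_top_b below 0.0265 m and horizontal distance between foot_top_b and corner_near_right below 0.03 m) or (height (world z) of foot_top_c below 0.0265 m and horizontal distance between foot_top_c and corner_near_right below 0.03 m) or (height (world z) of foot_top_d below 0.0265 m and horizontal distance between foot_top_d and corner_near_right below 0.03 m))) or (value of joint shim_far_left above 0.2 rad and not ((height (world z) of foot_top_a below 0.0265 m and horizontal distance between foot_top_a and corner_far_left below 0.03 m) or (height (world z) of foot_top_b below 0.0265 m and horizontal distance between foot_top_b and corner_far_left below 0.03 m) or (height (world z) of foot_top_c below 0.0265 m and horizontal distance between foot_top_c and corner_far_left below 0.03 m) or (height (world z) of foot_top_d below 0.0265 m and horizontal distance between foot_top_d and corner_far_left below 0.03 m))) or (value of joint shim_far_right above 0.2 rad and not ((height (world z) of foot_top_a below 0.0265 m and horizontal distance between foot_top_a and corner_far_right below 0.03 m) or (height (world z) of foot_top_b below 0.0265 m and horizontal distance between foot_top_b and corner_far_right below 0.03 m) or (height (world z) of foot_top_c below 0.0265 m and horizontal distance between foot_top_c and corner_far_right below 0.03 m) or (height (world z) of foot_top_d below 0.0265 m and horizontal distance between foot_top_d and corner_far_right below 0.03 m)))).
It fails at once if the plate is lifted off (its middle more than 8 mm up) (z of plate in the frame of base above 0.038 m).
It fails at once if a bystander is shifted or lifted more than 20 mm (distance of any of vial_black_cap, vial_red_cap, printed_nut, brown_jar from where it was at the start of the episode above 0.02 m).
It fails at once if a vial or the jar is knocked over (angle between any of vial_black_cap, vial_red_cap, brown_jar's own z axis and vertical above 0.5 rad).
It also fails if it takes over 51 s, if anything falls off the work surface, if the arm or the gripper's body presses on something with over 40 N, if the wrist force passes 120 N, or if a joint passes its speed limit or range.

ROBOT

A 7-joint arm with a two-finger parallel gripper is mounted at the origin on a cart in front of the work surface, level with it; the furniture and walls round the work are solid. World frame = base frame: x ahead of the robot, y to its left, z up, the work surface at z = 0. Lengths are in m, angles in rad, forces in N, time in s.
With the tool pointing down it reaches from about 0.425 to 0.825 m from the base axis. Payload 3.6 kg.
Tool frame: the origin (TCP) lies on the centre line of the jaws, within the pads' length; the fingertips stand ctrl.tcp_to_tips ahead of it and the grasp point (between the pads) lies 11 mm behind it (ctrl.tcp_to_tips is the distance from the TCP to the fingertips, in m); x points along the fingers, y is the direction in which the jaws open and shut, and the axes are right-handed (so a half turn about x gives the same grasp; the last joint's range is limited). The gripper opens to 93 mm and grips with 3 to 60 N. Pads are 15 mm wide; open, the fingers measure 128 mm over their backs; the gripper's body (75 mm by 188 mm) begins 65 mm behind the grasp point.
Start: joints at [1.276, 0.615, -0.013, 1.423, 0.008, 1.103, -0.04], TCP at [0.172, -0.627, 0.227] pointing down, gripper open.
Joint ranges: [-3.12, 3.12], [-0.3, 2.06], [-1.34, 1.32], [0.26, 2.42], [-1.36, 4.5], [0.01, 1.98], [-2.84, 2.84]. Speed limits (rad/s): [2.79, 2.79, 3.14, 3.14, 3.14, 3.14, 3.14].

INTERFACE

Orientations are given as [roll, pitch, yaw] about the fixed x, y, z axes, in that order (R = Rz(yaw) Ry(pitch) Rx(roll)).
In Python, from workcell import ctrl gives the robot as it stands. Calls block until the motion is done:
- ctrl.reach(position, orientation): joint-space move of the TCP to a pose.
- ctrl.movel(position, frame=None, vel=0.15): straight line of the TCP; frame=None keeps the orientation; vel is the mean speed in m/s.
- ctrl.set_joints(angles): joint-space move.
- ctrl.gripper_to(opening, squeeze=None): finger opening in m; squeeze is the grip in N (None keeps the last); returns when the fingers have stopped.
- ctrl.hold(seconds).
- ctrl.ik(position, orientation): joint angles nearest the present ones, or None.
- ctrl.state(): the state.
- ctrl.read_camera(name): name is "side" or "top"; returns a dict with "image" (480x640x3 uint8, red, green, blue), "intrinsics" (3x3 intrinsics, pixels), "k1" (the pictures are not rectified: a ray, as slopes to the right and down, at radius r is drawn at 1 + k1 r^2 times it, then the intrinsics apply), "extrinsics" (4x4, takes a point from camera to world coordinates). Camera axes: x right, y down, z forward; pixel columns grow to the right and rows downward; lengths in m; the calibration is good to about 2 mm. A picture is of the moment at which its call begins. There is no depth.
A pose or a line that the arm cannot do raises ctrl.MotionError and nothing moves.
- ctrl.finish_job(): hands the job in, once; it reports no verdict.
The state is a dict: "time_s": time; "q": joint angles; "qd": joint speeds; "tau": joint torques, N m; "tcp_pos": TCP position; "tool_rot": TCP orientation; "wrist_force": force on the tool from outside, world axes, zero at the start; "moment": the same for the moment, N m; "opening": finger opening in m.
Only numpy, scipy, OpenCV 4.12 (cv2) and the standard library are available. Lean on these libraries where they do the work, as an engineer would, in place of code of your own. Each camera call takes 0.05 s, during which the arm holds its last target.

## Working session

There is one attempt and no reset: what is moved stays moved. The work goes in short steps, each a Python script; the robot and the scene stay as the last script left them, time stands still between calls to the robot, and variables do not carry over. Pictures are saved under pics/ and viewed, and the job is handed in when it is done.

```bash
mkdir -p pics
cat > h.py <<'E'
from workcell import ctrl
import numpy as np, cv2
def snap(n,tag):
    c=ctrl.read_camera(n); cv2.imwrite(f'pics/{tag}.png',c['image'][:,:,::-1]); 
    np.savez(f'pics/{tag}.npz',**{k:c[k] for k in c}); return c
def ray(c,uv):
    K=np.array(c['intrinsics']);k1=float(c['k1']);T=np.array(c['extrinsics'])
    d=np.array([k1,0,0,0,0.])
    p=cv2.undistortPoints(np.array(uv,float).reshape(-1,1,2),K,d).reshape(-1,2)
    return T[:3,3], np.c_[p,np.ones(len(p))]@T[:3,:3].T
def onz(c,uv,z):
    o,d=ray(c,uv); return o+d*((z-o[2])/d[:,2])[:,None]
def proj(c,P):
    K=np.array(c['intrinsics']);T=np.array(c['extrinsics']);T=np.linalg.inv(T)
    r,_=cv2.Rodrigues(T[:3,:3]); return cv2.projectPoints(np.array(P,float).reshape(-1,1,3),r,T[:3,3],K,np.array([float(c['k1']),0,0,0,0]))[0].reshape(-1,2)
E
python3 - <<'E'
from h import *
for n in('side','top'):
    c=snap(n,n+'0'); print(n,np.round(c['intrinsics'],1).tolist(),c['k1'],np.round(c['extrinsics'],3).tolist())
s=ctrl.state();print({k:np.round(v,3).tolist() for k,v in s.items()},ctrl.tcp_to_tips)
E
```

```text
side [[504.9, 0.0, 322.8], [0.0, 504.9, 240.8], [0.0, 0.0, 1.0]] -0.006246356899441128 [[0.996, 0.048, -0.071, 0.518], [0.085, -0.464, 0.882, -0.911], [0.01, -0.884, -0.467, 0.524], [0.0, 0.0, 0.0, 1.0]]
top [[516.9, 0.0, 323.7], [0.0, 516.9, 237.6], [0.0, 0.0, 1.0]] -0.11385566450854111 [[0.004, -0.982, 0.188, 0.244], [-1.0, -0.003, 0.006, -0.041], [-0.005, -0.188, -0.982, 1.176], [0.0, 0.0, 0.0, 1.0]]
{'time_s': 0.1, 'q': [1.277, 0.616, -0.013, 1.425, 0.008, 1.103, -0.04], 'qd': [-0.001, -0.001, 0.001, -0.004, -0.0, -0.0, -0.0], 'tau': [0.002, -46.004, 0.21, -16.624, -0.061, 0.017, 0.0], 'tcp_pos': [0.172, -0.626, 0.226], 'tool_rot': [-1.567, 1.569, 1.843], 'wrist_force': [-0.155, 1.7, -0.31], 'moment': [0.053, -0.006, 0.024], 'opening': 0.093} 0.008
```

View pics/side0.png

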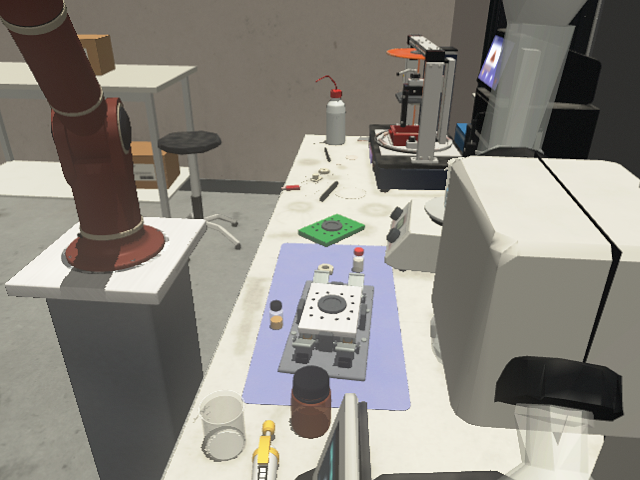

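View pics/top0.png

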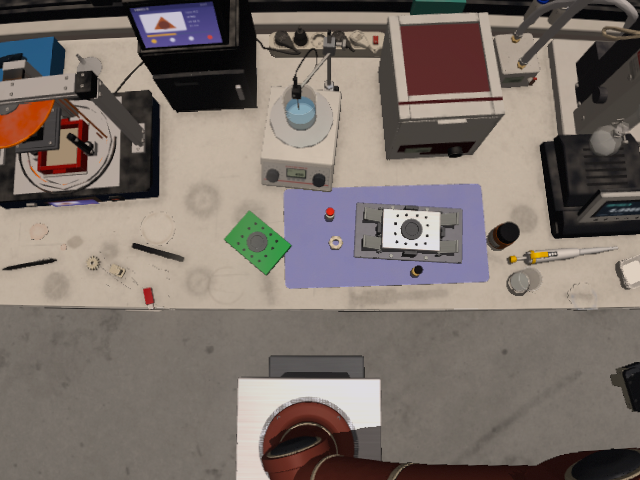

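Two things have the plate's shape: a green one at top (258,242) and a bare metal one at top (410,230) / side (332,306). The bare metal one on the grey base fits the description. I'll confirm it in an enlarged crop.

Run:
```python
import cv2,numpy as np
t=cv2.imread('pics/top0.png')[190:275,320:530]; s=cv2.imread('pics/side0.png')[250:385,250:410]
a=cv2.resize(t,None,fx=3.8,fy=3.8,interpolation=cv2.INTER_CUBIC);cv2.imwrite('pics/topc.png',a)
cv2.imwrite('pics/sidec.png',cv2.resize(s,None,fx=4.4,fy=4.4,interpolation=cv2.INTER_CUBIC))
```

```text
(no output)
```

View pics/topc.png

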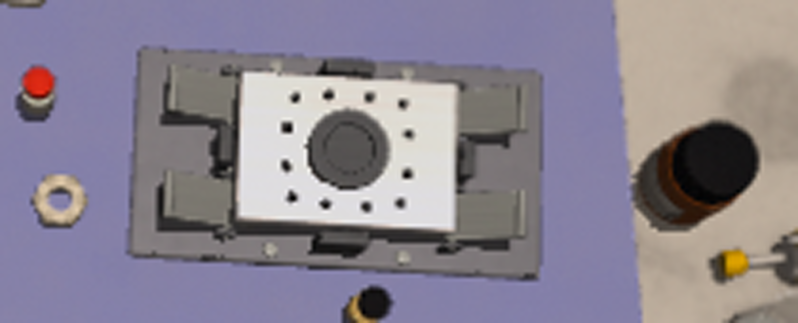

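View pics/sidec.png

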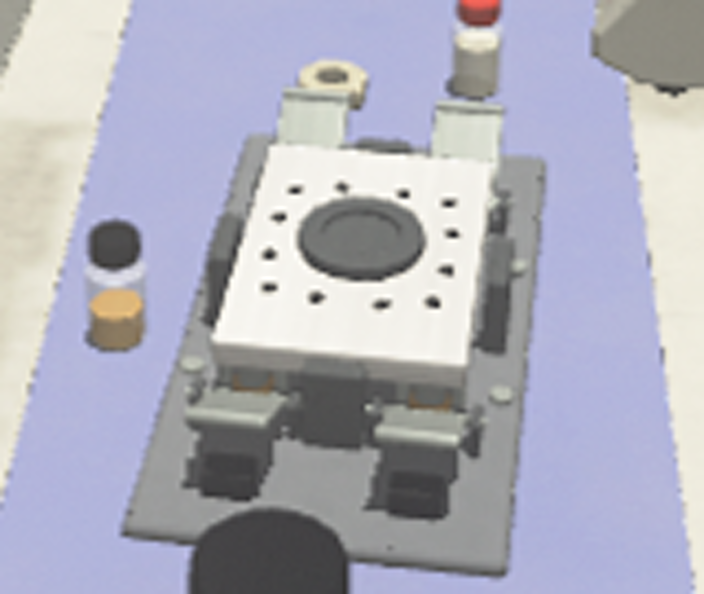

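The crops confirm it: a bare metal plate with a dark ring, held by four dark lugs, with four upright tabs at its left and right ends. Next I'll measure corners in both views.

```bash
cat > meas.py <<'E'
from h import *
def quad(m):
    cs,_=cv2.findContours(m.astype(np.uint8),cv2.RETR_EXTERNAL,cv2.CHAIN_APPROX_NONE)
    c=max(cs,key=cv2.contourArea)
    for e in np.linspace(1,20,60):
        a=cv2.approxPolyDP(c,e,True)
        if len(a)==4: break
    a=a.reshape(-1,2).astype(float)
    # refine: fit lines to contour pts near each edge
    L=[];P=c.reshape(-1,2).astype(float)
    for i in range(4):
        p,q=a[i],a[(i+1)%4];d=q-p;l=np.hypot(*d);d/=l
        t=(P-p)@d;n=abs((P-p)@np.array([-d[1],d[0]]))
        s=P[(t>.15*l)&(t<.85*l)&(n<2.5)]
        v=cv2.fitLine(s.astype(np.float32),cv2.DIST_HUBER,0,.01,.01).ravel();L.append(np.cross([v[2],v[3],1],[v[2]+v[0],v[3]+v[1],1]))
    out=[]
    for i in range(4):
        x=np.cross(L[i-1],L[i]);out.append(x[:2]/x[2])
    return np.array(out),cv2.contourArea(c)
def plate(c,box,th):
    im=c['image'].astype(int);m=(im.min(2)>th)&(im.max(2)-im.min(2)<25)
    k=np.zeros(m.shape,bool);k[box[1]:box[3],box[0]:box[2]]=1
    m=(m&k).astype(np.uint8); m=cv2.morphologyEx(m,cv2.MORPH_OPEN,np.ones((3,3)))
    return quad(m)
def tri(c1,p1,c2,p2):
    o1,d1=ray(c1,[p1]);o2,d2=ray(c2,[p2]);d1=d1[0];d2=d2[0]
    A=np.c_[d1,-d2];s=np.linalg.lstsq(A,o2-o1,rcond=None)[0]
    a=o1+s[0]*d1;b=o2+s[1]*d2;return (a+b)/2,np.linalg.norm(a-b)
E
python3 - <<'E'
from meas import *
t=np.load('pics/top0.npz');s=np.load('pics/side0.npz')
for th in(190,210):
    qt,at=plate(t,(360,195,460,260),th);qs,as_=plate(s,(280,270,385,345),th)
    print(th,qt.round(1).tolist(),at,qs.round(1).tolist(),as_)
def srt(q,w,c): return onz(c,q,.042)
Wt=onz(t,qt,.042);Ws=onz(s,qs,.042);print(Wt.round(4));print(Ws.round(4))
for i in range(4):
    j=np.argmin(np.linalg.norm(Ws-Wt[i],axis=1));P,e=tri(t,qt[i],s,qs[j]);print(P.round(4),round(e,4))
# ring
for c,b in((t,(385,205,435,255)),(s,(310,285,355,320))):
    im=c['image'].astype(int);m=((im.max(2)<110)).astype(np.uint8);k=np.zeros_like(m);k[b[1]:b[3],b[0]:b[2]]=1
    cs,_=cv2.findContours(m*k,cv2.RETR_EXTERNAL,cv2.CHAIN_APPROX_NONE);x=max(cs,key=cv2.contourArea);e=cv2.fitEllipse(x);print(e,onz(c,[e[0]],.047).round(4))
# base outline
im=t['image'].astype(int);m=(im.max(2)-im.min(2)<25)&(im.max(2)<200)|((im.min(2)>190));m=m.astype(np.uint8)
k=np.zeros_like(m);k[195:268,345:472]=1;q,a=quad(cv2.morphologyEx(m*k,cv2.MORPH_OPEN,np.ones((3,3))));W=onz(t,q,.008);print('base',q.round(1).tolist());print(W.round(4),W.mean(0),[np.linalg.norm(W[i]-W[i-1]).round(4) for i in range(4)])
E
```

```text
190 [[384.4, 209.2], [382.4, 246.1], [438.0, 249.6], [438.0, 212.7]] 1561.5 [[314.5, 273.5], [298.1, 326.9], [354.3, 332.0], [363.1, 277.0]] 2673.0
210 [[384.9, 201.6], [382.4, 246.0], [438.0, 249.2], [438.0, 254.7]] 1165.5 [[312.0, 282.4], [298.5, 326.6], [354.7, 332.0], [360.6, 287.2]] 2380.5
[[ 0.5445 -0.1725  0.042 ]
 [ 0.4424 -0.1652  0.042 ]
 [ 0.4354 -0.2897  0.042 ]
 [ 0.423  -0.2892  0.042 ]]
[[ 0.4391 -0.1601  0.042 ]
 [ 0.4314 -0.288   0.042 ]
 [ 0.5184 -0.2928  0.042 ]
 [ 0.525  -0.167   0.042 ]]
[ 0.5336 -0.1728  0.0487] 0.018
[ 0.4407 -0.165   0.0454] 0.0022
[ 0.4334 -0.2896  0.0438] 0.0035
[ 0.4273 -0.2885  0.0413] 0.0085
((410.82037353515625, 229.12176513671875), (19.67573356628418, 20.280147552490234), 71.43821716308594) [[ 0.48   -0.2289  0.047 ]]
((331.915283203125, 300.9555358886719), (22.734201431274414, 29.65633773803711), 89.39302825927734) [[ 0.4785 -0.221   0.047 ]]
base [[356.6, 202.6], [353.2, 256.7], [460.4, 262.9], [462.5, 208.4]]
[[ 0.5508 -0.1104  0.008 ]
 [ 0.4232 -0.1015  0.008 ]
 [ 0.4093 -0.3481  0.008 ]
 [ 0.5383 -0.3589  0.008 ]] [ 0.48040646 -0.22970802  0.008     ] [np.float64(0.2489), np.float64(0.1279), np.float64(0.247), np.float64(0.1294)]
```

Run:
```python
from meas import *
t=np.load('pics/top0.npz');s=np.load('pics/side0.npz')
qt,at=plate(t,(360,195,460,260),180);qs,as_=plate(s,(280,270,385,345),190)
qt,_=plate(t,(360,195,460,260),190)
Wt=onz(t,qt,.042);Ws=onz(s,qs,.042)
print(Wt.round(4),Wt.mean(0).round(4));print(Ws.round(4),Ws.mean(0).round(4))
for i in range(4):
    j=np.argmin(np.linalg.norm(Ws-Wt[i],axis=1));P,e=tri(t,qt[i],s,qs[j]);print(P.round(4),round(e,4))
im=s['image'].astype(int);b=(312,292,352,318);m=((im.max(2)<120)).astype(np.uint8);k=np.zeros_like(m);k[b[1]:b[3],b[0]:b[2]]=1
cs,_=cv2.findContours(m*k,cv2.RETR_EXTERNAL,cv2.CHAIN_APPROX_NONE);x=max(cs,key=cv2.contourArea);e=cv2.fitEllipse(x);print(e,onz(s,[e[0]],.047).round(4),tri(t,(410.8,229.1),s,e[0]))
# bystanders
print('red top, side',tri(t,(329.8,212),s,(358.5,252)),'black',tri(t,(418,269.5),s,(276,306)),'jar',tri(t,(508,231),s,(311,378)))
```

```text
[[ 0.5268 -0.171   0.042 ]
 [ 0.442  -0.1651  0.042 ]
 [ 0.4346 -0.2896  0.042 ]
 [ 0.5192 -0.2928  0.042 ]] [ 0.4807 -0.2296  0.042 ]
[[ 0.4404 -0.1296  0.042 ]
 [ 0.4309 -0.2887  0.042 ]
 [ 0.5179 -0.2928  0.042 ]
 [ 0.5287 -0.1327  0.042 ]] [ 0.4795 -0.211   0.042 ]
[ 0.525  -0.1682  0.063 ] 0.0067
[ 0.4411 -0.1625  0.0616] 0.0051
[ 0.4327 -0.2897  0.0433] 0.0034
[ 0.5185 -0.2929  0.0422] 0.0013
((331.62860107421875, 304.2646484375), (17.328811645507812, 27.553661346435547), 90.82091522216797) [[ 0.4787 -0.2304  0.047 ]] (array([ 0.47938279, -0.22912026,  0.04630398]), np.float64(0.0015537964144382683))
red top, side (array([ 0.51861886, -0.0476707 ,  0.04588441]), np.float64(0.0004465132131804724)) black (array([ 0.38903907, -0.24269796,  0.04592919]), np.float64(0.0004008682555081563)) jar (array([ 0.4683535 , -0.4385012 ,  0.08054834]), np.float64(0.002713707404604856))
```

```bash
cat > rob.py <<'E'
from h import *
from scipy.spatial.transform import Rotation as R
C=np.array([.480,-.2295]);yaw=-.056;TT=float(ctrl.tcp_to_tips)
M=np.array([[np.cos(yaw),-np.sin(yaw)],[np.sin(yaw),np.cos(yaw)]])
def W(x,y): return C+M@np.array([x,y])
def ori(sgn=1):
    x=np.array([0,0,-1.]);y=sgn*np.r_[M[:,0],0];return R.from_matrix(np.c_[x,y,np.cross(x,y)]).as_euler('xyz').tolist()
def F(): return np.array(ctrl.state()['wrist_force'])
def tip(): return ctrl.state()['tcp_pos'][2]-TT
E
python3 - <<'E'
from rob import *
for s in(1,-1):
  for x in(-.035,.035):
    for y in (-.1,.1):
      q=ctrl.ik([*W(x,y),.03],ori(s)); print(s,x,y,None if q is None else np.round(q,2).tolist())
E
```

```text
1 -0.035 -0.1 [0.75, 0.74, -0.24, 1.9, 0.32, 0.54, 0.25]
1 -0.035 0.1 [0.39, 0.67, -0.24, 2.12, 0.4, 0.39, -0.22]
1 0.035 -0.1 [0.69, 0.8, -0.24, 1.73, 0.29, 0.65, 0.23]
1 0.035 0.1 [0.41, 0.74, -0.31, 1.93, 0.41, 0.54, -0.24]
-1 -0.035 -0.1 [0.35, 0.76, 0.39, 1.91, -0.52, 0.56, -2.11]
-1 -0.035 0.1 [0.01, 0.69, 0.33, 2.13, -0.56, 0.41, -2.41]
-1 0.035 -0.1 [0.29, 0.83, 0.42, 1.74, -0.5, 0.68, -2.21]
-1 0.035 0.1 [-0.04, 0.75, 0.39, 1.94, -0.53, 0.55, -2.48]<sys>:0: UserWarning: Gimbal lock detected. Setting third angle to zero since it is not possible to uniquely determine all angles.
```

Orientation +1 is reachable everywhere. I'll press near-right first.

```bash
cat >> rob.py <<'E'
import warnings;warnings.filterwarnings('ignore')
def probe(x,y,z0,zmin,fmax,step=.001,vel=.03,log=True):
    """step down until force exceeds fmax or zmin; returns log"""
    b=F()[2];L=[];p=W(x,y);z=z0
    while z>zmin:
        z-=step;ctrl.movel([*p,z+TT],vel=vel);f=F()[2]-b;L.append((round(z*1e3,1),round(tip()*1e3,1),round(f,1)))
        if f>fmax: break
    if log: print(L)
    return L
E
python3 - <<'E'
from rob import *
ctrl.gripper_to(0.0,10);print(ctrl.state()['time_s'])
p=W(-.035,-.055);ctrl.reach([*p,.17],ori());print(ctrl.state()['time_s'])
ctrl.movel([*p,.052+TT],vel=.15);print(ctrl.state()['time_s'],F(),tip(),np.array(ctrl.state()['tcp_pos'])[:2]-p)
for n in('side','top'):snap(n,n+'1')
probe(-.035,-.055,.050,.036,8);print(ctrl.state()['time_s'])
E
```

```text
1.55
3.1667
4.05 [ 0.30726384 -0.64557292 -0.1434833 ] 0.052579666130973444 [ 0.00053169 -0.0004686 ]
[(49.0, np.float64(49.2), np.float64(0.5)), (48.0, np.float64(48.0), np.float64(-0.2)), (47.0, np.float64(46.9), np.float64(0.3)), (46.0, np.float64(45.9), np.float64(0.5)), (45.0, np.float64(44.9), np.float64(0.6)), (44.0, np.float64(43.9), np.float64(-0.1)), (43.0, np.float64(42.9), np.float64(0.4)), (42.0, np.float64(42.3), np.float64(4.2)), (41.0, np.float64(42.3), np.float64(11.0))]
6.4
```

Run:
```python
from rob import *
probe(-.035,-.055,.041,.037,16)
for n in('side','top'):snap(n,n+'2')
ctrl.movel([*W(-.035,-.055),.055+TT]);
print(ctrl.state()['time_s'])
t=cv2.imread('pics/top2.png')[180:290,310:530]; s=cv2.imread('pics/side2.png')[250:385,250:410]
a=cv2.resize(t,(800,400),interpolation=cv2.INTER_CUBIC);cv2.imwrite('pics/tc2.png',a)
cv2.imwrite('pics/sc2.png',cv2.resize(s,None,fx=4.4,fy=4.4,interpolation=cv2.INTER_CUBIC))
```

```text
[(40.0, np.float64(42.2), np.float64(5.4)), (39.0, np.float64(42.1), np.float64(13.6)), (38.0, np.float64(42.0), np.float64(20.1))]
7.5167
```

View pics/sc2.png

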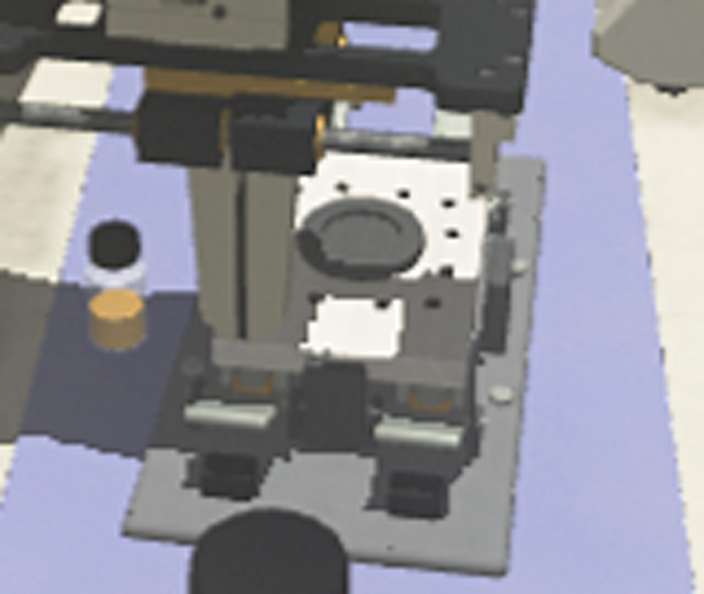

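View pics/tc2.png

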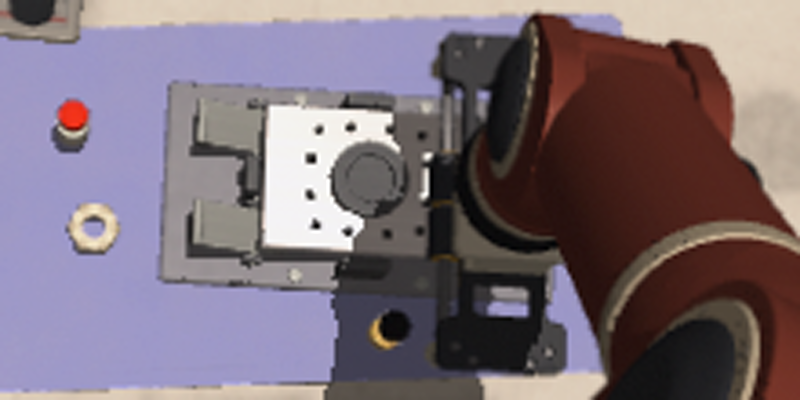

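The fingertips sit on the near-right corner (side crop (243,340)). It held 20 N at 42 mm, so it's firm. Now the far right.

```bash
cat > nxt.py <<'E'
from rob import *
import sys
x,y=map(float,sys.argv[1:3])
ctrl.movel([*W(x,y),.058+TT],vel=.2);ctrl.movel([*W(x,y),.0445+TT],vel=.06)
L=probe(x,y,.0445,.0325,18);print(ctrl.state()['time_s'])
E
python3 nxt.py .035 -.055
```

```text
[(43.5, np.float64(43.7), np.float64(-0.7)), (42.5, np.float64(42.5), np.float64(-0.3)), (41.5, np.float64(41.7), np.float64(0.6)), (40.5, np.float64(40.7), np.float64(2.1)), (39.5, np.float64(39.7), np.float64(1.1)), (38.5, np.float64(38.7), np.float64(2.0)), (37.5, np.float64(37.7), np.float64(3.1)), (36.5, np.float64(37.5), np.float64(6.0)), (35.5, np.float64(37.3), np.float64(12.3)), (34.5, np.float64(37.1), np.float64(16.6)), (33.5, np.float64(37.0), np.float64(22.0))]
11.1417
```

The far-right corner gave way at about 2 N and went from 42 to 37 mm, with a hard stop at 22 N. That's the rocking one. I'll lift off, check where its tab is and that the plate came back.

Run:
```python
from rob import *
ctrl.hold(.2)
ctrl.movel([*W(.035,-.055),.06+TT],vel=.12)
p=W(.032,-.097);ctrl.movel([*p,.06+TT],vel=.12);print(ctrl.state()['time_s'],F())
c=snap('side','side3')
t=np.load('pics/top0.npz');s=np.load('pics/side0.npz')
print('tab pred px',proj(t,[[*W(.032,-.097),.037],[*W(-.032,-.097),.037],[*W(.032,.097),.037]]),proj(s,[[*W(.032,-.097),.037]]),p)
# tab mask in the top view: right tabs
im=t['image'][200:262,436:464];cv2.imwrite('pics/tabs.png',cv2.resize(im[:,:,::-1],None,fx=9,fy=9,interpolation=cv2.INTER_NEAREST))
cv2.imwrite('pics/sc3.png',cv2.resize(c['image'][230:385,250:410,::-1],None,fx=3.8,fy=3.8,interpolation=cv2.INTER_CUBIC))
```

```text
12.2083 [0.22968268 0.2866599  0.32779045]
tab pred px [[453.12160128 218.75835667]
 [452.76576527 246.4566265 ]
 [368.09334306 213.6946489 ]] [[345.73475975 349.18769025]] [ 0.50652068 -0.32813901]
```

View pics/tabs.png

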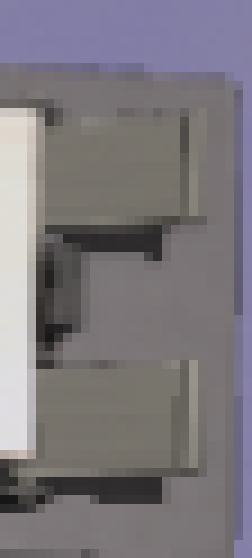

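View pics/sc3.png

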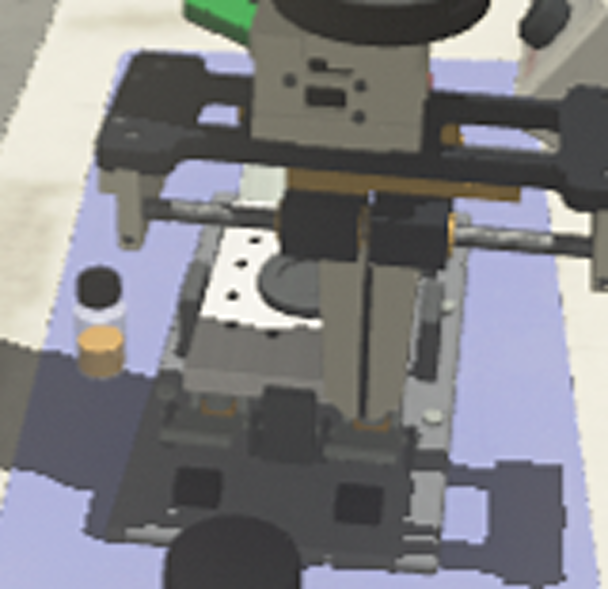

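The tab point is about (453,218.7) in top, centred and 10 mm in from the tab's free edge, which matches the prediction. In side the fingers hover over that tab. Now I'll press it.

Run:
```python
from rob import *
x,y=.032,-.098
ctrl.movel([*W(x,y),.043+TT],vel=.1)
L=probe(x,y,.043,.0165,26,step=.0015);print(ctrl.state()['time_s'])
```

```text
[(41.5, np.float64(41.6), np.float64(-0.8)), (40.0, np.float64(40.3), np.float64(2.1)), (38.5, np.float64(38.7), np.float64(3.8)), (37.0, np.float64(37.2), np.float64(3.0)), (35.5, np.float64(35.4), np.float64(2.4)), (34.0, np.float64(33.1), np.float64(0.9)), (32.5, np.float64(32.0), np.float64(1.0)), (31.0, np.float64(30.7), np.float64(1.1)), (29.5, np.float64(29.3), np.float64(-0.2)), (28.0, np.float64(27.8), np.float64(0.4)), (26.5, np.float64(26.4), np.float64(0.9)), (25.0, np.float64(25.0), np.float64(1.6)), (23.5, np.float64(23.6), np.float64(2.4)), (22.0, np.float64(22.3), np.float64(3.2)), (20.5, np.float64(21.8), np.float64(9.2)), (19.0, np.float64(21.7), np.float64(16.4)), (17.5, np.float64(21.6), np.float64(24.0)), (16.0, np.float64(21.5), np.float64(31.3))]
17.075
```

The tab reached its hard stop at 21.5 mm under 31 N. Next I'll lift off, check the corner is now carried, then clear the view and look.

Run:
```python
from rob import *
ctrl.movel([*W(.032,-.098),.06+TT],vel=.12)
ctrl.movel([*W(.035,-.055),.058+TT],vel=.15);ctrl.movel([*W(.035,-.055),.0435+TT],vel=.06)
probe(.035,-.055,.0435,.037,9);ctrl.movel([*W(.035,-.055),.06+TT],vel=.1)
ctrl.movel([*W(.035,-.055),.17],vel=.2)
ctrl.set_joints([1.276,.615,-.013,1.423,.008,1.103,-.04]);print(ctrl.state()['time_s'],F())
for n in('side','top'):snap(n,n+'4')
t=cv2.imread('pics/top4.png')[190:275,320:530]; s=cv2.imread('pics/side4.png')[230:385,250:410]
cv2.imwrite('pics/tc4.png',cv2.resize(t,None,fx=3.8,fy=3.8,interpolation=cv2.INTER_CUBIC))
cv2.imwrite('pics/sc4.png',cv2.resize(s,None,fx=3.8,fy=3.8,interpolation=cv2.INTER_CUBIC))
```

```text
[(42.5, np.float64(42.4), np.float64(0.3)), (41.5, np.float64(42.1), np.float64(5.7)), (40.5, np.float64(41.7), np.float64(8.4)), (39.5, np.float64(41.0), np.float64(10.8))]
22.2083 [-0.02366523  0.65450729 -0.24973734]
```

View pics/tc4.png

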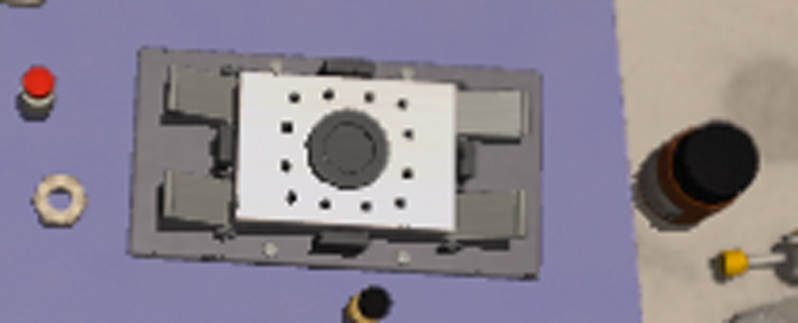

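View pics/sc4.png

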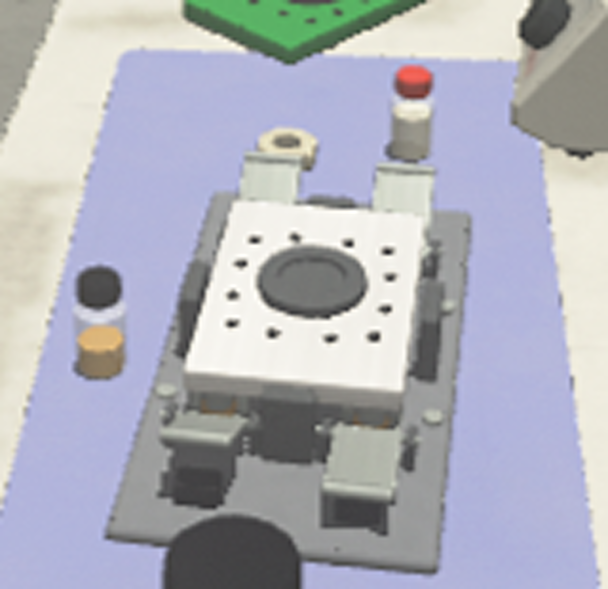

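In side, the far-right tab now looks flat (crop (360,465)), the other three stand, the plate looks level and the bystanders haven't moved. But my check press lowered the corner by about 1 mm at 11 N, which may have back-driven the shim a little. There's time, so I'll press the tab again and leave the plate alone afterwards.

Run:
```python
from rob import *
p=W(.032,-.098);ctrl.reach([*p,.17],ori());ctrl.movel([*p,.034+TT],vel=.15)
probe(.032,-.098,.034,.0165,24,step=.0015)
ctrl.movel([*p,.06+TT],vel=.12);ctrl.movel([*p,.17],vel=.2)
ctrl.set_joints([1.276,.615,-.013,1.423,.008,1.103,-.04]);print(ctrl.state()['time_s'],F())
for n in('side','top'):snap(n,n+'5')
s=cv2.imread('pics/side5.png')[230:385,250:410]
cv2.imwrite('pics/sc5.png',cv2.resize(s,None,fx=3.8,fy=3.8,interpolation=cv2.INTER_CUBIC))
for n in('side','top'):
    d=cv2.absdiff(cv2.imread(f'pics/{n}0.png'),cv2.imread(f'pics/{n}5.png')).max(2)>40
    k,_,st,_=cv2.connectedComponentsWithStats(d.astype(np.uint8));print(n,[a.tolist() for a in st[1:] if a[4]>12])
```

```text
[(32.5, np.float64(33.2), np.float64(-0.0)), (31.0, np.float64(31.0), np.float64(0.3)), (29.5, np.float64(29.3), np.float64(0.4)), (28.0, np.float64(28.1), np.float64(1.0)), (26.5, np.float64(26.6), np.float64(2.4)), (25.0, np.float64(25.0), np.float64(2.2)), (23.5, np.float64(23.6), np.float64(3.1)), (22.0, np.float64(22.1), np.float64(3.1)), (20.5, np.float64(21.8), np.float64(9.8)), (19.0, np.float64(21.7), np.float64(18.1)), (17.5, np.float64(21.6), np.float64(26.3))]
30.5167 [ 0.99314373 -0.13999149 -0.12045077]
side [[342, 342, 14, 2, 18], [335, 346, 21, 19, 261], [334, 366, 18, 5, 46]]
top [[445, 223, 12, 6, 28], [622, 362, 18, 9, 45], [610, 374, 11, 13, 97], [632, 410, 8, 2, 16], [614, 447, 22, 2, 22], [582, 449, 28, 2, 29], [528, 462, 14, 4, 14]]
```

View pics/sc5.png

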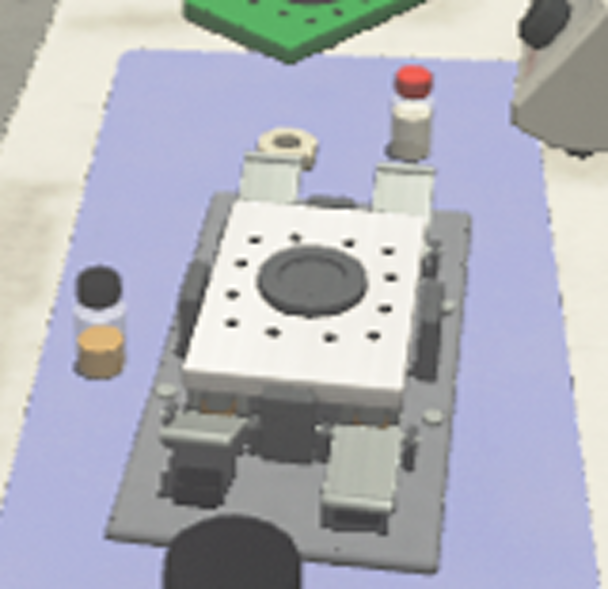

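The tab is now fully flat: it sits lower than before, at crop (360,475). Between the first and last pictures only that tab and the arm itself differ. Handing in.

```bash
python3 -c "
from h import *
ctrl.finish_job()"
```

```text
the job is handed in; nothing more can be done
```

The far-right corner was the rocking one; I pressed its shim tab flat and handed the job in at about 30.5 s. No verdict is reported.

- **Finding the corner:** the near-right corner held 20 N without giving. The far-right corner gave at about 2 N and went from 42 to 37 mm, to a hard stop. I did not press the two left corners.
- **Pressing the shim:** the far-right tab went down to its hard stop at 21.5 mm.
- **A check that disagreed:** when I pressed the corner again to test it, it sank about 1 mm at 11 N. The tab had come back up part of the way, so I pressed it to the stop again (21.6 mm at 26 N) and did not touch the plate after that. The corner's firmness was therefore not tested again after that second press.
- **Last pictures:** compared with the first ones, only the far-right tab and parts of the arm differ. The plate looks level, the other three tabs stand, and the bystanders have not moved. The arm is back at its start pose, clear of everything, with a wrist force of about 1 N, the same as the noise level.

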